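Lay two pepper mills in the sloping rest, heavy end down

ROBOT

A 6-joint arm with a two-finger parallel gripper is mounted at the origin on the work surface. World frame = base frame: x ahead of the robot, y to its left, z up, the work surface at z = 0. Lengths are in m, angles in rad, forces in N, time in s.
With the tool pointing down it reaches from about 0.25 to 0.725 m from the base axis. Payload 4 kg.
Tool frame: the origin (TCP) lies at the very end of the fingers, on their centre line; the grasp point (between the pads) lies 19 mm behind it (ctrl.grip_depth is the distance from the TCP to the grasp point, in m); z points along the fingers, y is the line along which they close (so a half turn about z gives the same grasp; the last joint's range is limited). The gripper opens to 85 mm and grips with 20 to 120 N. Pads are 22 mm wide; open, the fingers measure 114 mm over their backs; the gripper's body (76 mm by 85 mm) begins 54 mm behind the grasp point. The pads swing forward as they close: fully open they stand 13 mm farther back than shut.
Start: joints at [0, 0.241, 0.005, 1.335, 0, 1.571], TCP at [0.5, -0, 0.231] pointing down, gripper open.
Joint ranges: [-2.72, 2.72], [-1.05, 1.87], [-1.09, 1.28], [-1.99, 2.15], [-1.42, 1.44], [-3.14, 3.14]. Speed limits (rad/s): [2.79, 2.79, 3.14, 3.14, 3.14, 3.14].

INTERFACE

Orientations are given as [roll, pitch, yaw] about the fixed x, y, z axes, in that order (R = Rz(yaw) Ry(pitch) Rx(roll)).
In Python, from station import ctrl gives the robot as it stands.
- The arm moves only by the shell command python3 nudge.py [OPENING] [FORCE], which reads ROWS from standard input. ROWS is a JSON list of rows, 1 to 8 of them, each an object with the fields tx, ty, tz (the shift in units of 100 mm), yaw (a turn about the tool's z in rad); a field left out counts as zero; each row shifts and turns the commanded pose from where the row before left it, along the tool's axes as they then stand; what a row does not reach is not made up. A row lasts 1/12 s, in which the tool goes at most 0.0417 m and 0.125 rad, less where a joint would pass 70% of its speed; a pose out of reach is approached as far as the arm can. OPENING is the finger opening in m, set as the command begins (- or left out keeps the last). The fingers move at their own pace and stop on an object; FORCE is the grip in N (left out, the last holds). Time passes only in rows, so rows that do not move let the fingers close. It prints the time, the measured TCP pose, the force, the opening and the grip force at its end. Input that does not fit is refused with a message, and nothing moves.
- ctrl.observe(): the state, without advancing time (a new reading comes with each control period).
- ctrl.capture(name): name is "scene" or "side" or "wrist"; returns the picture (480x640x3 uint8, blue, green, red); there is no depth.
- ctrl.camera_params(name): a dict with "fovy" (degrees; the focal length in pixels is half the picture's height over the tangent of half this angle, whatever the lens; pixels are square), "cx", "cy" (the principal point, pixels), "R" (3x3) and "t" (3): a world point X has camera coordinates R X + t; the wrist camera has in their place "hand_eye" (4x4, takes a point from camera to tool coordinates, whose origin is the TCP and whose axes are the flange's). Camera axes: x right, y down, z forward; pixel columns grow to the right and rows downward; lengths in m; the calibration is good to about 2 mm. The wrist camera is an equidistant fisheye: a pixel r from the principal point sees the ray r / f radians off the axis. A picture is of the moment at which its call begins: read the wrist's pose just before it. camera_params takes no time and is no camera call.
- ctrl.sign_off(): hands the job in; it is judged then, once.
The state is a dict: "time": time; "joints": joint angles; "qvel": joint speeds; "tau": joint torques, N m; "eef_pos": TCP position; "eef_rot": TCP orientation; "wrist_force": force on the tool from outside, world axes, zero at the start; "ft_torque": the same for the moment, N m; "width": finger opening in m; "finger_force": force on a finger pad.
Only numpy, scipy, OpenCV 4.12 (cv2) and the standard library are available. Lean on these libraries where they do the work, as an engineer would, in place of code of your own. Each camera call takes 0.05 s, during which the arm holds its last target. There are 200 camera calls.

TASK

Put the two square pepper mills away in the sloping wooden rest, one in each lane, lying lengthwise between the low fences with the heavy end (the grinder) at the low end, by the stop. Both ends look alike: held at mid-length, a mill pulls down towards its heavy end. Leave the round turned mill and the oil bottle standing where they are.

Things in the scene. Friction and masses are not known exactly. Their poses are not given: they have to be found in the camera images.
- mill_a: one square dark-wood pepper mill, 170 mm long, 42 x 42 mm, with an identical steel cap at each end, about 0.4 kg. Origin at its mid-length and mid-section, 21 mm above the counter; x lies along its length, z up at the start. The works hidden in one end put the centre of mass 36 mm off mid-length; neither looks nor axes tell which end, and it changes from start to start.
- mill_b: the other square dark-wood pepper mill, 170 mm long, 42 x 42 mm, with an identical steel cap at each end, about 0.4 kg. Origin at its mid-length and mid-section, 21 mm above the counter; x lies along its length, z up at the start. The works hidden in one end put the centre of mass 36 mm off mid-length; neither looks nor axes tell which end, and it changes from start to start.
- rest_mid (a point): middle of the fixed sloping wooden rest, between its lanes, level with the tops of its two cross-bars, 90 mm above the counter. The rest slopes at 35 degrees, low edge towards the robot: x points up the slope, z square out of it. Two lanes along x, middles at y = +55 and -55 mm, each 60 mm wide; a mill in place has its centre near x = 0, z = 21 mm and may slide down to the stop.
- bar_low: low cross-bar of the rest, a steel rod 12 mm thick and 210 mm long across both lanes, 66 mm down the slope from rest_mid; origin at the middle of its axis, axes as rest_mid. It takes most of the weight of a mill laid heavy end down. Below it (90 mm down from rest_mid) a wooden stop 10 mm thick rises 22 mm above the bar tops; a mill laid at x = 0 ends 5 mm short of it.
- bar_high: the same rod 66 mm up the slope from rest_mid; same axes. It takes little of the weight of a mill laid heavy end down. The lanes' fences, 8 mm thick, rise 12 mm above the bar tops and stand only at x = -90 to -45 and 55 to 100 mm from rest_mid, which leaves room for fingers beside mid-length; a board closes the rest 10 mm below the bar tops.
- round_mill: round turned dark-wood mill, 190 mm tall, 56 mm across, stands on the counter as a bystander; origin at the centre of its foot, z up.
- oil_bottle: green glass oil bottle, 200 mm tall, 62 mm across, stands on the counter as a bystander; origin at the centre of its foot, z up.

How it is judged:
By the outcome, as a careful person would: the job done as asked, in the order asked, and still so for the second after the job is handed in, with the robot touching nothing.
It also fails if it takes over 72 s, if anything falls off the work surface, if the arm or the gripper's body presses on something with over 40 N, if the wrist force passes 120 N, or if a joint passes its speed limit or range.

## Working session

There is one attempt and no reset: what is moved stays moved. The work goes in short steps, Python scripts to look and compute and a shell command to move; the robot and the scene stay as the last step left them, time stands still between calls to the robot, and variables do not carry over. Pictures are saved under pics/ and viewed, at most 10 in all, crops included, and the job is handed in when it is done.

```bash
ls; mkdir -p pics
python3 - <<'E'
from station import ctrl
import cv2
for n in("scene","side","wrist"):
    cv2.imwrite(f"pics/{n}0.png",ctrl.capture(n)); print(n,ctrl.camera_params(n))
print(ctrl.observe())
E
```

```text
nudge.py
pics
station.py
scene {'fovy': 53.12851513000726, 'cx': 305.4684947976061, 'cy': 234.36453900173623, 'R': array([[ 0.74940975,  0.66209931, -0.0030886 ],
       [ 0.35251818, -0.40294443, -0.84461039],
       [-0.56046049,  0.63187047, -0.53537253]]), 't': array([-0.42568303, -0.10561838,  1.29668769])}
side {'fovy': 42.59456827142103, 'cx': 319.17954383811707, 'cy': 234.2718434694451, 'R': array([[ 0.92291284, -0.38466481,  0.01627502],
       [-0.18946651, -0.4905671 , -0.8505565 ],
       [ 0.33516315,  0.78190594, -0.52563177]]), 't': array([-0.53094445,  0.18644465,  1.18915758])}
wrist {'fovy': 65.70646984690485, 'cx': 320.98792626607616, 'cy': 246.38931276067228, 'hand_eye': array([[ 6.63658572e-04, -9.46359659e-01, -3.23114460e-01,
         8.39028884e-02],
       [ 9.99999763e-01,  6.87958939e-04,  3.90011237e-05,
         7.85897367e-04],
       [ 1.85380391e-04, -3.23114409e-01,  9.46359891e-01,
        -1.41682683e-01],
       [ 0.00000000e+00,  0.00000000e+00,  0.00000000e+00,
         1.00000000e+00]])}
{'time': 0.15, 'joints': array([-3.40851578e-05,  2.41231964e-01,  4.06916565e-03,  1.33517939e+00,
       -2.79575312e-05,  1.57077854e+00]), 'qvel': array([ 0.00029365, -0.00272541,  0.00336089, -0.0005235 ,  0.00021579,
       -0.00197645]), 'tau': array([-1.62746033e-03, -3.72633219e+01,  2.52638429e+01,  1.23480460e-02,
       -1.30651040e-05,  1.49362950e-05]), 'eef_pos': array([ 4.99546535e-01, -2.55122332e-05,  2.30634970e-01]), 'eef_rot': array([-3.14004679e+00,  2.79300088e-05,  1.57078007e+00]), 'wrist_force': array([-0.03840141,  0.05932154, -0.95905974]), 'ft_torque': array([-0.04767247, -0.0417091 , -0.01289563]), 'finger_force': 0.0, 'width': 0.08522240095824557}
```
View pics/scene0.png

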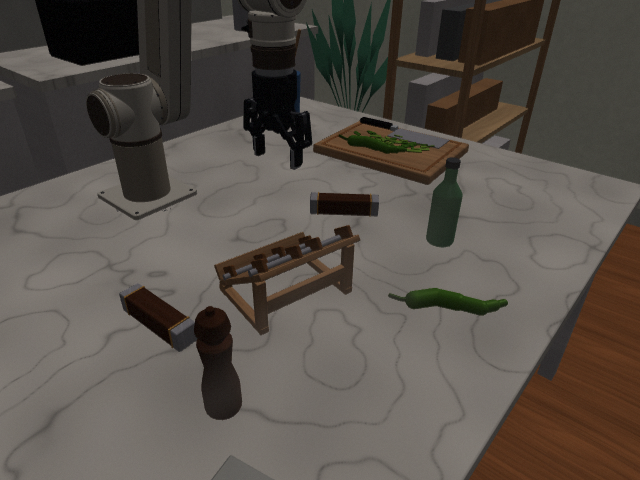

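View pics/side0.png

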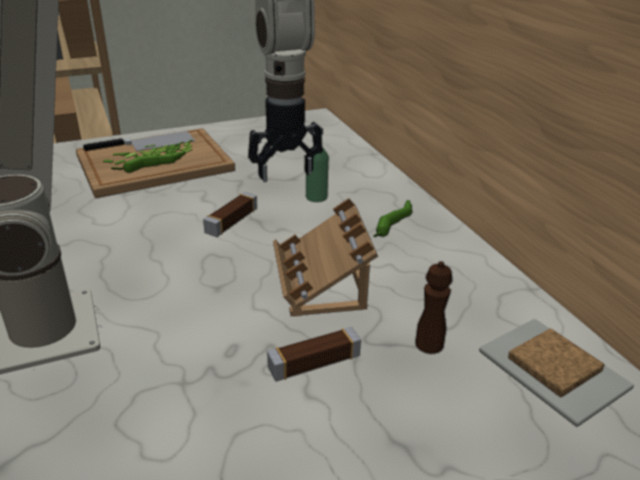

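The scene view shows mills at about (345,204) and (157,317), with the rest at (290,262). In the side view they are at (230,215), (315,355) and (325,258). I'll zoom in to pick corners.

Run:
```python
import cv2,numpy as np
S=cv2.imread("pics/scene0.png");D=cv2.imread("pics/side0.png")
def crop(I,x,y,w,h,W,H):
    c=cv2.resize(I[y:y+h,x:x+w],(W,H),interpolation=cv2.INTER_CUBIC)
    c=cv2.convertScaleAbs(c,alpha=1.4)
    k=W/w
    for X in range((x+9)//10*10,x+w,10):
        cv2.line(c,(int((X-x+.5)*k),0),(int((X-x+.5)*k),4 if X%50 else 14),(0,255,255),1)
        if X%20==0: cv2.putText(c,str(X),(int((X-x)*k)-8,24),0,.32,(0,0,255),1)
    for Y in range((y+9)//10*10,y+h,10):
        cv2.line(c,(0,int((Y-y+.5)*k)),(5,int((Y-y+.5)*k)),(0,255,255),1)
        if Y%20==0: cv2.putText(c,str(Y),(6,int((Y-y)*k)+4),0,.32,(0,0,255),1)
    return c
a=np.hstack([crop(S,205,215,160,120,800,600)])
b=np.hstack([crop(D,265,190,120,130,553,600)])
cv2.imwrite("pics/rs.png",a);cv2.imwrite("pics/rd.png",b)
m=np.vstack([np.hstack([crop(S,300,180,90,45,400,200),crop(S,110,275,100,80,400,320)[:200*1+120][:320] if 0 else cv2.resize(crop(S,110,275,100,80,400,320),(400,320))[:200]*0]),np.zeros((0,800,3),np.uint8)])
c1=crop(S,300,180,90,67,400,298);c2=crop(S,110,280,100,75,400,300)[:298];c3=crop(D,195,185,80,60,400,300);c4=crop(D,260,320,110,80,400,291)
c4=np.vstack([c4,np.zeros((9,400,3),np.uint8)])
cv2.imwrite("pics/m.png",np.vstack([np.hstack([c1,c2]),np.hstack([c3,c4])]))
```

View pics/rs.png

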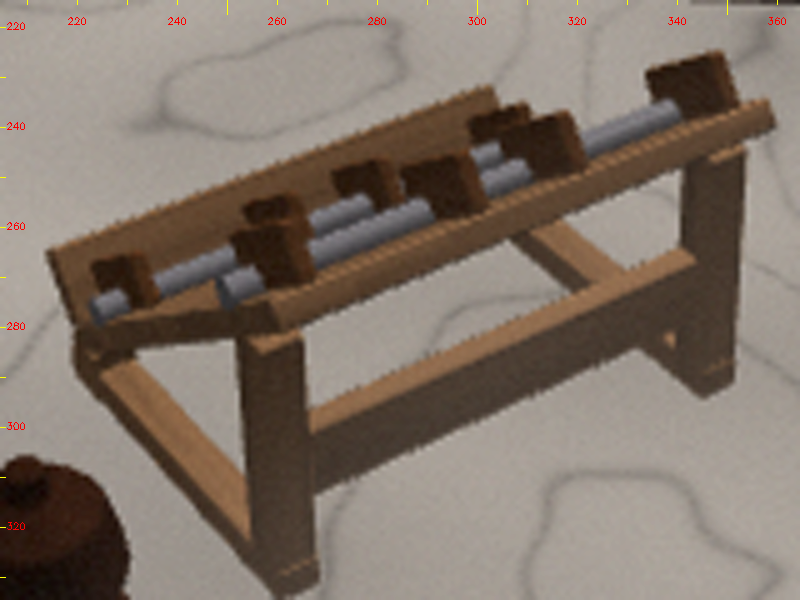

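View pics/rd.png

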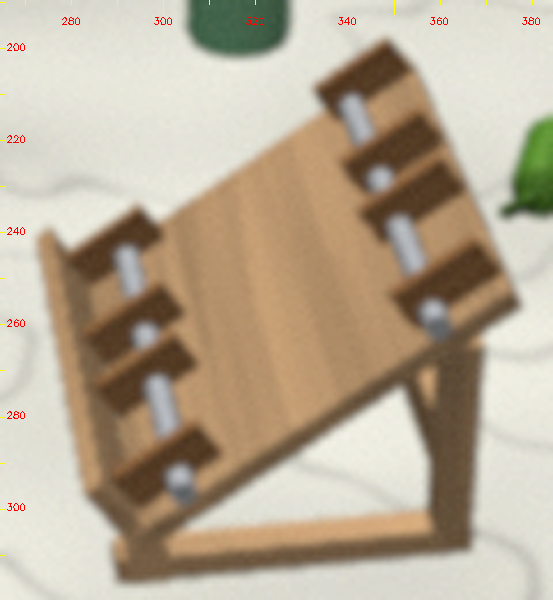

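View pics/m.png

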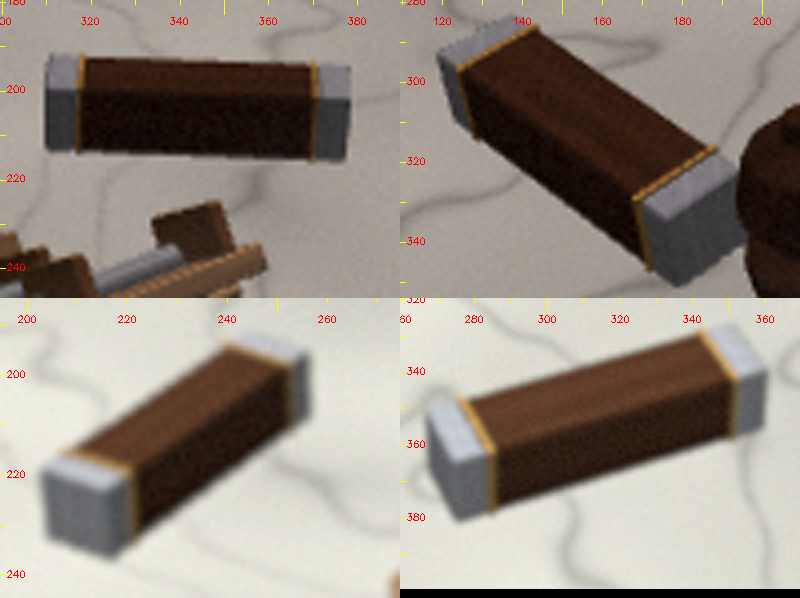

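Picks from the crops: mill corners lie at about (310-379,192-203) and (119-195,283-335) in the scene view. The rod ends there are near (225,276) and (250,273). I'll triangulate these and fit poses.

```bash
cat > h.py <<'E'
import numpy as np
from station import ctrl
def cam(n):
    p=ctrl.camera_params(n); return p,240/np.tan(np.radians(p["fovy"])/2)
def ray(n,uv):
    p,f=cam(n); d=np.array([(uv[0]-p["cx"])/f,(uv[1]-p["cy"])/f,1]); R=p["R"]
    return -R.T@p["t"],R.T@d/np.linalg.norm(d)
def tri(a,b):
    rs=[ray("scene",a),ray("side",b)]; A=0;B=0
    for c,d in rs:
        P=np.eye(3)-np.outer(d,d);A=A+P;B=B+P@c
    X=np.linalg.solve(A,B)
    return X,max(np.linalg.norm((np.eye(3)-np.outer(d,d))@(X-c)) for c,d in rs)
E
cat > meas.py <<'E'
from h import *
c=lambda x0,y0,k,p:(x0+p[0]/k-.5,y0+p[1]/k-.5)
s1=lambda p:c(300,180,400/90,p); s2=lambda p:c(110,280,4,p)
d1=lambda p:c(195,185,5,(p[0],p[1]-298)); d2=lambda p:c(260,320,400/110,(p[0]-400,p[1]-298))
rs=lambda p:c(205,215,5,p); rd=lambda p:c(265,190,4.61,p)
M={"m1":[((48,56),(45,465)),((47,90),(125,488)),((350,66),(243,328)),((350,100),(310,350))],
"m2":[((118,14),(428,410)),((38,52),(460,460)),((338,165),(733,322)),((267,218),(767,370))]}
for k,s,d in(("m1",s1,d1),("m2",s2,d2)):
    Q=[tri(s(a),d(b)) for a,b in M[k]]
    for q in Q: print(k,q[0].round(4),round(q[1],4))
    P=np.array([q[0] for q in Q]); m=P.mean(0); a=P[2:].mean(0)-P[:2].mean(0)
    print("centre top",m.round(4),"len",np.linalg.norm(a).round(4),"yaw",np.arctan2(a[1],a[0]).round(4))
R=[((97,308),(180,487),(-66,-105,-6)),((228,290),(435,323),(66,-105,-6)),
((722,52),(388,38),(100,93,12)),((738,105),(415,72),(100,93,-10)),((300,222),(475,240),(100,-89,12)),((145,255),(205,425),(-45,-89,12))]
W=[];L=[]
for a,b,l in R:
    X,e=tri(rs(a),rd(b)); print(l,X.round(4),round(e,4)); W.append(X);L.append(np.array(l)/1000)
from scipy.optimize import least_squares
from scipy.spatial.transform import Rotation as Ro
W=np.array(W);L=np.array(L)
F=lambda q:Ro.from_euler("ZY",[q[3],-q[4]]).apply(L)+q[:3]
r=least_squares(lambda q:(F(q)-W).ravel(),[.5,-.1,.09,0,.6],loss="soft_l1",f_scale=.003)
print("rest",r.x.round(4),"res",(F(r.x)-W).round(4).tolist())
E
python3 meas.py
```

```text
m1 [0.3734 0.2392 0.0438] 0.0004
m1 [0.4031 0.2036 0.0456] 0.0007
m1 [0.5048 0.3499 0.0391] 0.0005
m1 [0.5296 0.313  0.0404] 0.0001
centre top [0.4527 0.2764 0.0422] len 0.1696 yaw 0.7064
m2 [ 0.3694 -0.2515  0.0396] 0.0003
m2 [ 0.3713 -0.2936  0.0433] 0.0005
m2 [ 0.535  -0.2492  0.0425] 0.0006
m2 [ 0.5364 -0.2868  0.0402] 0.0004
centre top [ 0.453  -0.2703  0.0414] len 0.1654 yaw 0.0278
(-66, -105, -6) [ 0.4836 -0.1381  0.0492] 0.0004
(66, -105, -6) [ 0.5891 -0.1622  0.1235] 0.0003
(100, 93, 12) [0.6519 0.0234 0.1551] 0.0008
(100, 93, -10) [0.6637 0.0178 0.1387] 0.0021
(100, -89, 12) [ 0.6118 -0.1494  0.1535] 0.0009
(-45, -89, 12) [ 0.4989 -0.1258  0.0721] 0.0018
rest [ 0.5578 -0.0484  0.0893 -0.2309  0.6031] res [[0.0006, -0.0009, -0.0022], [0.0009, -0.0017, -0.0016], [0.0008, 0.0014, 0.0008], [0.001, 0.0041, -0.0009], [-0.0008, -0.0029, 0.0025], [-0.0041, 0.0008, 0.0016]]
```

```bash
cat > go.py <<'E'
import sys
from h import *
from scipy.spatial.transform import Rotation as Ro
# usage: x y z yaw(of tool y) -> shift in tool axes as they stand, and turn
o=ctrl.observe(); R=Ro.from_euler("xyz",o["eef_rot"]).as_matrix()
x,y,z,w=map(float,sys.argv[1:5]); cur=np.arctan2(R[1,1],R[0,1])
d=np.array([x,y,z])-o["eef_pos"]
t=-(w-cur); 
print("t",o["time"],"pos",o["eef_pos"].round(4),"ytool yaw",cur.round(4),"j6",o["joints"][5].round(3))
print("tool shift",(R.T@d).round(4),"turn",round(t,4),"mod",round((t+np.pi)%(2*np.pi)-np.pi,4),"world",d.round(4))
E
python3 go.py .4527 .2764 .12 2.277
python3 - <<'E'
from h import *
print("round",tri((222,408),(431,343)),"bottle",tri((441,236),(317,193)))
o=ctrl.observe();print(o["eef_rot"])
E
```

```text
t 0.15 pos [ 0.4995 -0.      0.2306] ytool yaw -0.0 j6 1.571
tool shift [ 0.2764 -0.0467  0.1107] turn -2.277 mod -2.277 world [-0.0468  0.2764 -0.1106]
round (array([ 0.67782428, -0.31152086,  0.00186429]), np.float64(0.002763004543745479)) bottle (array([0.70109813, 0.3177902 , 0.01131499]), np.float64(0.00018836530939944141))
[-3.14004679e+00  2.79300088e-05  1.57078007e+00]
```

The manual's scale: shifts go in units of 100 mm. Converting my numbers, 0.035 m is 0.35, 0.034 m is 0.34.

```bash
echo '[{"tx":0.34, "ty":-0.06}, {"tx":0.35, "ty":-0.06}, {"tx":0.35, "ty":-0.06}, {"tx":0.35, "ty":-0.06}, {"tx":0.35, "ty":-0.06}, {"tx":0.35, "ty":-0.06}, {"tx":0.35, "ty":-0.06}, {"tx":0.33, "ty":-0.05}]' | python3 nudge.py .085
echo '[{"tz":0.14, "yaw":-0.12}, {"tz":0.14, "yaw":-0.12}, {"tz":0.14, "yaw":-0.12}, {"tz":0.14, "yaw":-0.12}, {"tz":0.14, "yaw":-0.12}, {"tz":0.14, "yaw":-0.12}, {"tz":0.14, "yaw":-0.12}, {"tz":0.12, "yaw":-0.12}]' | python3 nudge.py
echo '[{"yaw":-0.12}, {"yaw":-0.12}, {"yaw":-0.12}, {"yaw":-0.12}, {"yaw":-0.12}, {"yaw":-0.12}, {"yaw":-0.12}, {"yaw":-0.12}]' | python3 nudge.py
echo '[{"yaw":-0.12}, {"yaw":-0.12}, {"yaw":-0.117}, {}, {}]' | python3 nudge.py
python3 go.py .4527 .2764 .007 2.277
python3 -c "
from h import *
import cv2
cv2.imwrite('pics/w1.png',ctrl.capture('wrist'))"
```

```text
time: 0.82
eef_pos: [0.4521, 0.2787, 0.2311]
eef_rot: [-3.141, 0.0, 1.571]
wrist_force: [0.1, -0.3, -0.2]
width: 0.085
finger_force: 0.0
time: 1.48
eef_pos: [0.4524, 0.2767, 0.1199]
eef_rot: [-3.14, -0.001, 2.537]
wrist_force: [-0.2, 0.5, 0.3]
width: 0.0851
finger_force: 0.0
time: 2.15
eef_pos: [0.4527, 0.2768, 0.1209]
eef_rot: [-3.141, -0.001, -2.786]
wrist_force: [-0.0, 0.5, 0.1]
width: 0.0853
finger_force: 0.0
time: 2.57
eef_pos: [0.4528, 0.2769, 0.121]
eef_rot: [3.142, -0.001, -2.438]
wrist_force: [-0.4, -0.3, -1.2]
width: 0.0851
finger_force: 0.0
t 2.5667 pos [0.4528 0.2769 0.121 ] ytool yaw 2.274 j6 -0.154
tool shift [ 0.0003 -0.0003  0.114 ] turn -0.003 mod -0.003 world [-1.00e-04 -5.00e-04 -1.14e-01]
```

View pics/w1.png

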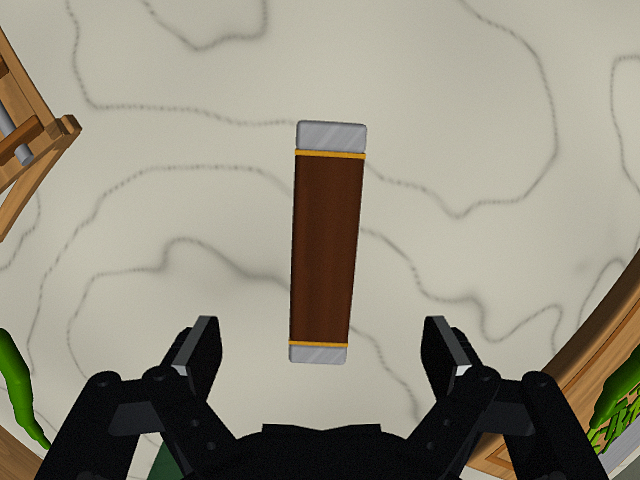

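The wrist view shows mill 1 between the fingers, with its top corners at (297,121), (366,124), (347,363) and (290,362). I'll check its centre and yaw from this view.

```bash
cat >> h.py <<'E'
from scipy.spatial.transform import Rotation as Ro
def wray(uv,o):
    p,f=cam("wrist"); v=np.array([uv[0]-p["cx"],uv[1]-p["cy"]]); r=np.linalg.norm(v); th=r/f
    d=np.array([*(v/r*np.sin(th)),np.cos(th)]); H=p["hand_eye"]; R=Ro.from_euler("xyz",o["eef_rot"]).as_matrix()
    return R@H[:3,3]+o["eef_pos"],R@H[:3,:3]@d
def wplane(uv,o,z):
    c,d=wray(uv,o); return c+d*(z-c[2])/d[2]
E
python3 - <<'E'
from h import *
o=ctrl.observe()
P=np.array([wplane(p,o,.042) for p in((297,121),(366,124),(290,362),(347,363))])
print(P.round(4)); a=P[:2].mean(0)-P[2:].mean(0); print(P.mean(0),np.linalg.norm(a),np.arctan2(a[1],a[0]))
E
```

```text
[[0.3976 0.2118 0.042 ]
 [0.3727 0.2435 0.042 ]
 [0.5301 0.3129 0.042 ]
 [0.5038 0.3452 0.042 ]]
[0.4510438  0.27836833 0.042     ] 0.16628725206599176 -2.4855840555093325
```

Scaled: 0.03 m is 0.3, 0.02 m is 0.2.

```bash
echo '[{"tz":0.2, "yaw":0.025}, {"tz":0.3}, {"tz":0.3}, {"tz":0.2}, {"tz":0.14}, {}, {}]' | python3 nudge.py
echo '[{}, {}, {}, {}, {}, {}]' | python3 nudge.py 0 50
python3 -c "
from h import *
o=ctrl.observe();print(o['ft_torque'],o['wrist_force'])"
echo '[{"tz":-0.1}, {"tz":-0.2}, {"tz":-0.2}, {"tz":-0.2}, {}, {}, {}]' | python3 nudge.py
python3 -c "
from h import *
o=ctrl.observe();print(o['ft_torque'],o['wrist_force'],o['eef_rot']);import cv2
a=cv2.resize(ctrl.capture('wrist'),(400,300));b=ctrl.capture('side')[110:350,150:470]
cv2.imwrite('pics/l1.png',np.hstack([a,cv2.resize(b,(400,300))]))"
```

```text
time: 3.2
eef_pos: [0.4524, 0.2766, 0.0067]
eef_rot: [3.141, -0.002, -2.462]
wrist_force: [-0.0, 0.4, -0.1]
width: 0.0852
finger_force: 0.0
time: 3.7
eef_pos: [0.4538, 0.2779, 0.0088]
eef_rot: [3.141, 0.003, -2.46]
wrist_force: [-1.9, 1.0, 6.0]
width: 0.0414
finger_force: 51.5
[ 0.18858184  0.34769517 -0.00106272] [-1.88650644  0.98064146  6.01622973]
time: 4.28
eef_pos: [0.452, 0.2762, 0.0761]
eef_rot: [3.141, -0.003, -2.461]
wrist_force: [-0.4, 0.6, -4.1]
width: 0.0414
finger_force: 51.3
[-0.06308358  0.16733176  0.03451863] [-0.42517345  0.63347073 -4.12861501] [ 3.14142236e+00 -2.52353151e-03 -2.46050216e+00]
```

View pics/l1.png

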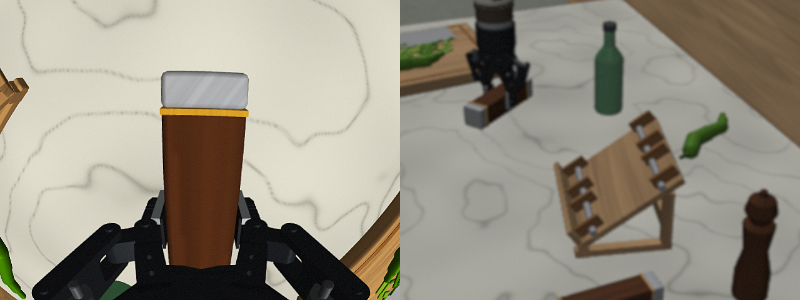

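Torque and force put the heavy end at the far (+u) end; the picture shows it held at mid-length and nearly level. I'll raise it and turn by -2.23.

```bash
echo '[{"tz":-0.2, "yaw":-0.1}, {"tz":-0.2, "yaw":-0.12}, {"tz":-0.2, "yaw":-0.12}, {"tz":-0.2, "yaw":-0.12}, {"tz":-0.2, "yaw":-0.12}, {"tz":-0.2, "yaw":-0.12}, {"tz":-0.1, "yaw":-0.12}, {"yaw":-0.12}]' | python3 nudge.py
echo '[{"yaw":-0.12}, {"yaw":-0.12}, {"yaw":-0.12}, {"yaw":-0.12}, {"yaw":-0.12}, {"yaw":-0.12}, {"yaw":-0.12}, {"yaw":-0.12}]' | python3 nudge.py
echo '[{"yaw":-0.12}, {"yaw":-0.12}, {"yaw":-0.09}, {}, {}]' | python3 nudge.py
python3 go.py .5553 .0086 .15 4.48
```

```text
time: 5.05
eef_pos: [0.454, 0.2775, 0.2089]
eef_rot: [-3.139, 0.001, -1.515]
wrist_force: [0.8, -0.5, -4.9]
width: 0.0418
finger_force: 51.7
time: 5.72
eef_pos: [0.4524, 0.2765, 0.2055]
eef_rot: [3.139, 0.001, -0.554]
wrist_force: [-1.1, -0.0, -5.6]
width: 0.0415
finger_force: 51.6
time: 6.13
eef_pos: [0.4526, 0.2767, 0.206]
eef_rot: [3.14, 0.001, -0.233]
wrist_force: [-0.3, -0.4, -3.8]
width: 0.0415
finger_force: 51.8
t 6.1333 pos [0.4526 0.2767 0.206 ] ytool yaw -1.8036 j6 -2.36
tool shift [0.1619 0.2371 0.0562] turn -6.2836 mod -0.0004 world [ 0.1027 -0.2681 -0.056 ]
```

```bash
echo '[{"tx":0.16, "ty":0.23}, {"tx":0.22, "ty":0.32}, {"tx":0.22, "ty":0.32}, {"tx":0.22, "ty":0.32}, {"tx":0.22, "ty":0.32}, {"tx":0.22, "ty":0.32}, {"tx":0.21, "ty":0.32}, {"tx":0.15, "ty":0.22}]' | python3 nudge.py
echo '[{"tz":0.12}, {"tz":0.12}, {"tz":0.12}, {}]' | python3 nudge.py
python3 go.py .5553 .0086 .15 4.48
python3 -c "
from h import *
import cv2
a=ctrl.capture('scene')[110:350,150:470];b=ctrl.capture('side')[110:350,150:470]
cv2.imwrite('pics/p1.png',np.hstack([cv2.resize(a,(400,300)),cv2.resize(b,(400,300))]))"
```

```text
time: 6.8
eef_pos: [0.5573, 0.0059, 0.2067]
eef_rot: [3.14, -0.0, -0.235]
wrist_force: [-0.7, 1.3, -3.5]
width: 0.0414
finger_force: 51.8
time: 7.13
eef_pos: [0.5546, 0.0088, 0.1679]
eef_rot: [3.14, 0.006, -0.233]
wrist_force: [-0.7, -0.6, -5.5]
width: 0.0413
finger_force: 51.9
t 7.1333 pos [0.5546 0.0088 0.1679] ytool yaw -1.804 j6 -2.893
tool shift [ 0.0008 -0.      0.0179] turn -6.284 mod -0.0009 world [ 0.0007 -0.0002 -0.0179]
```

View pics/p1.png

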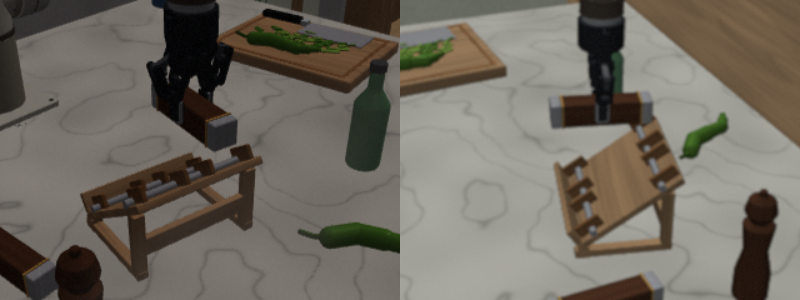

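The mill is level over lane +y, in both views. I'll ease the grip and lower it so the high bar tips it onto the slope.

```bash
echo '[{"tz":0.1}, {"tz":0.1}, {"tz":0.08}, {}]' | python3 nudge.py - 20
echo '[{"tz":0.06}, {"tz":0.06}, {"tz":0.06}, {"tz":0.06}, {}]' | python3 nudge.py
python3 go.py .5553 .0086 .0924 4.48
python3 -c "
from h import *
import cv2
o=ctrl.observe();print(o['ft_torque'])
a=ctrl.capture('scene')[110:350,150:470];b=ctrl.capture('side')[110:350,150:470]
cv2.imwrite('pics/p2.png',np.hstack([cv2.resize(a,(400,300)),cv2.resize(b,(400,300))]))"
```

```text
time: 7.57
eef_pos: [0.555, 0.0094, 0.1409]
eef_rot: [3.141, 0.004, -0.23]
wrist_force: [0.6, 0.2, -6.0]
width: 0.0413
finger_force: 51.9
time: 7.98
eef_pos: [0.555, 0.0097, 0.1186]
eef_rot: [-3.141, 0.003, -0.23]
wrist_force: [-3.8, 1.6, -0.7]
width: 0.0412
finger_force: 50.9
t 7.9833 pos [0.555  0.0097 0.1186] ytool yaw -1.8008 j6 -2.895
tool shift [0.0006 0.001  0.0262] turn -6.2808 mod 0.0024 world [ 0.0003 -0.0011 -0.0262]
[0.0958871  0.38380358 0.03117536]
```

View pics/p2.png

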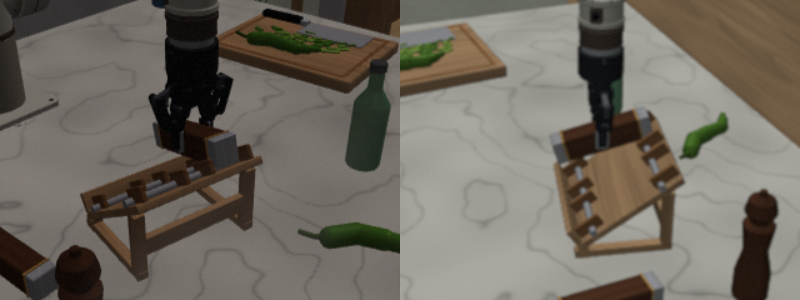

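The mill is pivoting onto the slope as planned. I'll keep lowering.

Scaled: 0.006 m is 0.06.

```bash
echo '[{"tz":0.06}, {"tz":0.06}, {"tz":0.06}, {}]' | python3 nudge.py
echo '[{"tz":0.04}, {"tz":0.03}, {}]' | python3 nudge.py
python3 -c "
from h import *
print(ctrl.observe()['ft_torque'])"
```

```text
time: 8.42
eef_pos: [0.5567, 0.0094, 0.1009]
eef_rot: [-3.141, -0.0, -0.23]
wrist_force: [-2.7, 1.3, -0.8]
width: 0.0415
finger_force: 54.0
time: 8.67
eef_pos: [0.5575, 0.0092, 0.0945]
eef_rot: [-3.141, -0.002, -0.23]
wrist_force: [-1.5, 0.8, 0.2]
width: 0.0414
finger_force: 55.0
[-0.02340552 -0.1619942   0.02478646]
```

```bash
echo '[{"tz":0.02}, {}, {}]' | python3 nudge.py
echo '[{"tz":0.02}, {}, {}]' | python3 nudge.py
python3 -c "
from h import *
print(ctrl.observe()['ft_torque'])"
```

```text
time: 8.92
eef_pos: [0.5575, 0.0092, 0.0941]
eef_rot: [-3.141, -0.003, -0.23]
wrist_force: [-5.3, 0.6, 8.1]
width: 0.0411
finger_force: 55.6
time: 9.17
eef_pos: [0.5575, 0.0092, 0.094]
eef_rot: [-3.141, -0.004, -0.23]
wrist_force: [-9.3, 0.5, 19.7]
width: 0.0415
finger_force: 57.0
[-0.07255881  1.26537246 -0.00356089]
```

Both bars are loaded: the force is square to the slope and z has stopped dropping. I'll release, rise, and look (one picture left, so I'll use masks for the check).

Scaled: -0.003 m is -0.03.

```bash
echo '[{"tz":-0.03}, {}]' | python3 nudge.py
echo '[{}, {}, {}, {}, {}]' | python3 nudge.py .085
echo '[{"tz":-0.1}, {"tz":-0.2}, {"tz":-0.35}, {"tz":-0.35}, {"tz":-0.2}, {}]' | python3 nudge.py
python3 go.py .453 -.2703 .12 1.585
python3 - <<'E'
from h import *
import cv2
o=ctrl.observe(); W=ctrl.capture('wrist'); S=ctrl.capture('scene'); D=ctrl.capture('side')
cv2.imwrite('pics/w3.png',W);cv2.imwrite('pics/s3.png',S);cv2.imwrite('pics/d3.png',D)
# expected pixels of mill a top corners if seated at x=0 / -5
R=Ro.from_euler("ZY",[-.2309,-.61]).as_matrix(); c=np.array([.5578,-.0484,.0893])
for n,I in(("scene",S),("side",D)):
    p,f=cam(n)
    for l in((-.085,.055,.042),(.085,.055,.042),(.085,.034,.042),(-.085,.034,.042),(0,.055,.042)):
        X=p["R"]@(c+R@np.array(l))+p["t"]; u=X[:2]/X[2]*f+[p["cx"],p["cy"]]; print(n,l,u.round(1),I[int(u[1]),int(u[0])])
E
```

```text
time: 9.33
eef_pos: [0.5575, 0.0092, 0.0941]
eef_rot: [-3.141, -0.002, -0.23]
wrist_force: [-4.6, 0.0, 10.4]
width: 0.0415
finger_force: 55.9
time: 9.75
eef_pos: [0.5566, 0.0092, 0.0929]
eef_rot: [3.141, 0.0, -0.23]
wrist_force: [-0.1, 0.0, -0.4]
width: 0.0847
finger_force: 0.0
time: 10.25
eef_pos: [0.5598, 0.0093, 0.2201]
eef_rot: [-3.139, -0.011, -0.23]
wrist_force: [1.7, -0.3, 0.4]
width: 0.0851
finger_force: 0.0
t 10.25 pos [0.5598 0.0093 0.2201] ytool yaw -1.8012 j6 -2.895
tool shift [-0.0413  0.2969  0.0988] turn -3.3862 mod 2.897 world [-0.1068 -0.2796 -0.1001]
scene (-0.085, 0.055, 0.042) [281.9 229.2] [83 87 92]
scene (0.085, 0.055, 0.042) [322.8 216.2] [92 93 97]
scene (0.085, 0.034, 0.042) [313.3 219.7] [51 60 73]
scene (-0.085, 0.034, 0.042) [273.4 232.3] [105 110 115]
scene (0, 0.055, 0.042) [300.8 223.2] [47 54 65]
side (-0.085, 0.055, 0.042) [274. 243.] [125 126 124]
side (0.085, 0.055, 0.042) [338.7 199.2] [140 146 146]
side (0.085, 0.034, 0.042) [340.6 204. ] [ 90  94 100]
side (-0.085, 0.034, 0.042) [275.  248.2] [113 115 117]
side (0, 0.055, 0.042) [306.  221.3] [27 39 59]
```

Scaled: -0.005 m is -0.05, 0.039 m is 0.39.

```bash
echo '[{"tx":-0.04, "ty":0.3}, {"tx":-0.06, "ty":0.39}, {"tx":-0.06, "ty":0.39}, {"tx":-0.06, "ty":0.39}, {"tx":-0.05, "ty":0.39}, {"tx":-0.05, "ty":0.39}, {"tx":-0.05, "ty":0.39}, {"tx":-0.04, "ty":0.33}]' | python3 nudge.py
echo '[{"tz":0.125, "yaw":0.12}, {"tz":0.125, "yaw":0.12}, {"tz":0.125, "yaw":0.12}, {"tz":0.125, "yaw":0.12}, {"tz":0.125, "yaw":0.12}, {"tz":0.125, "yaw":0.12}, {"tz":0.125, "yaw":0.12}, {"tz":0.125, "yaw":0.12}]' | python3 nudge.py
echo '[{"yaw":0.12}, {"yaw":0.12}, {"yaw":0.12}, {"yaw":0.12}, {"yaw":0.12}, {"yaw":0.12}, {"yaw":0.12}, {"yaw":0.12}]' | python3 nudge.py
echo '[{"yaw":0.12}, {"yaw":0.12}, {"yaw":0.12}, {"yaw":0.12}, {"yaw":0.12}, {"yaw":0.12}, {"yaw":0.12}, {"yaw":0.04}]' | python3 nudge.py
echo '[{}, {}]' | python3 nudge.py
python3 go.py .453 -.2703 .007 1.599
python3 - <<'E'
from h import *
import cv2
o=ctrl.observe(); W=ctrl.capture('wrist'); cv2.imwrite('pics/w4.png',W)
h=cv2.cvtColor(W,cv2.COLOR_BGR2HSV)
m=((h[...,1]>110)&(h[...,2]<130)&(h[...,0]<15)).astype(np.uint8); m=cv2.morphologyEx(m,cv2.MORPH_OPEN,np.ones((5,5)))
for c in cv2.findContours(m,0,2)[0]:
    if cv2.contourArea(c)>1500:
        b=cv2.approxPolyDP(c,6,True)[:,0]; print(cv2.contourArea(c),b.tolist())
        if len(b)<9: print(np.array([wplane(p,o,.042) for p in b]).round(4)[:,:2].tolist())
E
```

```text
time: 11.07
eef_pos: [0.4641, -0.1904, 0.2156]
eef_rot: [3.075, 0.005, -0.35]
wrist_force: [0.3, -0.3, 0.1]
width: 0.085
finger_force: 0.0
time: 11.73
eef_pos: [0.4628, -0.1954, 0.1159]
eef_rot: [3.101, -0.052, -1.312]
wrist_force: [0.7, 0.1, 1.1]
width: 0.0847
finger_force: 0.0
time: 12.4
eef_pos: [0.4629, -0.1953, 0.1165]
eef_rot: [-3.122, -0.063, -2.274]
wrist_force: [-0.6, -0.2, 0.1]
width: 0.0851
finger_force: 0.0
time: 13.07
eef_pos: [0.4629, -0.1953, 0.1165]
eef_rot: [-3.081, -0.025, 3.13]
wrist_force: [0.3, -0.3, -0.4]
width: 0.0851
finger_force: 0.0
time: 13.23
eef_pos: [0.4632, -0.1954, 0.1168]
eef_rot: [-3.081, -0.025, 3.136]
wrist_force: [-0.2, 0.6, 0.9]
width: 0.0851
finger_force: 0.0
t 13.2333 pos [ 0.4632 -0.1954  0.1168] ytool yaw 1.5669 j6 -0.355
tool shift [ 0.0071 -0.0681  0.1144] turn -0.0321 mod -0.0321 world [-0.0102 -0.0749 -0.1098]
3862.5 [[625, 323], [604, 452], [609, 479], [631, 479], [639, 445], [639, 326]]
[[0.5158, 0.0548], [0.6846, 0.1115], [0.7484, 0.1565], [0.769, 0.211], [0.6923, 0.1757], [0.5205, 0.0757]]
12164.5 [[249, 144], [177, 156], [196, 308], [216, 316], [220, 331], [251, 332], [262, 310], [261, 290], [253, 289], [259, 275], [250, 163], [239, 164], [250, 159]]
```

The last move ran joint 6 into its limit, which left a 3.5° tilt of the tool about the mill's own axis. That's tolerable. I'll centre over the mill and measure it.

Scaled: -0.02 m is -0.2, -0.013 m is -0.13.

```bash
echo '[{"tx":0.01, "ty":-0.12, "yaw":-0.032}, {"tx":0.02, "ty":-0.2}, {"tx":0.02, "ty":-0.2}, {"tx":0.01, "ty":-0.13}, {"ty":-0.03}, {}, {}]' | python3 nudge.py
python3 go.py .453 -.2703 .008 1.599
python3 - <<'E'
from h import *
import cv2
o=ctrl.observe(); print(o["eef_rot"]); W=ctrl.capture('wrist'); cv2.imwrite('pics/w5.png',W)
h=cv2.cvtColor(W,cv2.COLOR_BGR2HSV)
m=((h[...,1]>110)&(h[...,2]<130)&(h[...,0]<15)).astype(np.uint8); m=cv2.morphologyEx(m,cv2.MORPH_OPEN,np.ones((7,7)))
for c in cv2.findContours(m,0,2)[0]:
    if cv2.contourArea(c)>3000:
        b=cv2.approxPolyDP(c,5,True)[:,0]; print(cv2.contourArea(c),b.tolist())
        if len(b)<9: P=np.array([wplane(p,o,.042) for p in b]);print(P.round(4)[:,:2].tolist(),P.mean(0))
E
```

```text
time: 13.87
eef_pos: [0.4591, -0.2632, 0.1216]
eef_rot: [-3.082, -0.025, -3.116]
wrist_force: [1.0, -0.1, 0.5]
width: 0.085
finger_force: 0.0
t 13.8667 pos [ 0.4591 -0.2632  0.1216] ytool yaw 1.5975 j6 -0.51
tool shift [ 3.40e-03 -1.00e-04  1.14e-01] turn -0.0015 mod -0.0015 world [-0.0061 -0.0071 -0.1136]
[-3.08171574 -0.02523569 -3.1163708 ]
11492.0 [[286, 151], [290, 335], [343, 338], [350, 151]]
[[0.3913, -0.2902], [0.5164, -0.2874], [0.5165, -0.2503], [0.3902, -0.2519]] [ 0.45362206 -0.26994826  0.042     ]
```

The manual's scale: shifts go in units of 100 mm. Converting my numbers, 0.03 m is 0.3, 0.02 m is 0.2.

```bash
echo '[{"tx":0.01, "tz":0.2}, {"tx":0.01, "tz":0.3}, {"tx":0.01, "tz":0.3}, {"tz":0.2}, {"tz":0.13}, {}, {}]' | python3 nudge.py
echo '[{}, {}, {}, {}, {}, {}]' | python3 nudge.py 0 50
echo '[{"tz":-0.1}, {"tz":-0.2}, {"tz":-0.2}, {"tz":-0.2}, {}, {}, {}]' | python3 nudge.py
python3 -c "
from h import *
o=ctrl.observe();print(o['ft_torque'],o['wrist_force'],o['eef_rot'])
ctrl.capture('side');o=ctrl.observe();print(o['ft_torque'],o['wrist_force'])"
```

```text
time: 14.5
eef_pos: [0.4532, -0.2696, 0.0087]
eef_rot: [-3.082, -0.027, -3.115]
wrist_force: [-0.2, 0.4, 0.2]
width: 0.0851
finger_force: 0.0
time: 15.0
eef_pos: [0.4547, -0.2713, 0.0111]
eef_rot: [-3.079, -0.022, -3.116]
wrist_force: [-2.3, -0.0, 6.2]
width: 0.0421
finger_force: 50.4
time: 15.58
eef_pos: [0.4546, -0.266, 0.0782]
eef_rot: [-3.082, -0.026, -3.116]
wrist_force: [-0.6, 1.0, -4.7]
width: 0.0419
finger_force: 51.0
[ 0.12935659 -0.19156423  0.04031499] [-0.56942226  0.97860939 -4.72289725] [-3.08167339 -0.02594621 -3.11640091]
[ 0.11592156 -0.20473004  0.00327716] [-0.10156986  0.21548985 -4.23053004]
```

Here ry/rx put the heavy end at -x, already the robot side, so only a -0.26 yaw is needed.

```bash
echo '[{"tz":-0.15, "yaw":0.1}, {"tz":-0.25, "yaw":0.1}, {"tz":-0.3, "yaw":0.06}, {"tz":-0.3}, {"tz":-0.25}, {"tz":-0.13}, {}, {}]' | python3 nudge.py
python3 go.py .528 -.099 .15 1.34
```

```text
time: 16.3
eef_pos: [0.4583, -0.2579, 0.2157]
eef_rot: [-3.077, -0.009, 2.907]
wrist_force: [-0.6, -0.1, -5.0]
width: 0.0416
finger_force: 51.6
t 16.3 pos [ 0.4583 -0.2579  0.2157] ytool yaw 1.3371 j6 -0.241
tool shift [-0.0316  0.1746  0.0542] turn -0.0029 mod -0.0029 world [ 0.0697  0.1589 -0.0657]
```

Scaled: 0.028 m is 0.28, 0.027 m is 0.27.

```bash
echo '[{"tx":-0.03, "ty":0.15}, {"tx":-0.05, "ty":0.25}, {"tx":-0.05, "ty":0.28}, {"tx":-0.05, "ty":0.28}, {"tx":-0.05, "ty":0.28}, {"tx":-0.05, "ty":0.27}, {"tx":-0.03, "ty":0.17}, {"tx":-0.01, "ty":0.07}]' | python3 nudge.py
echo '[{"tz":0.15}, {"tz":0.18}, {"tz":0.15}, {}, {}]' | python3 nudge.py
python3 go.py .528 -.099 .095 1.34
```

```text
time: 16.97
eef_pos: [0.5293, -0.0929, 0.2017]
eef_rot: [-3.077, -0.014, 2.91]
wrist_force: [0.0, -0.3, -3.8]
width: 0.0417
finger_force: 51.6
time: 17.38
eef_pos: [0.5269, -0.0988, 0.155]
eef_rot: [-3.076, -0.014, 2.906]
wrist_force: [0.6, 0.6, -2.2]
width: 0.0414
finger_force: 51.6
t 17.3833 pos [ 0.5269 -0.0988  0.155 ] ytool yaw 1.3365 j6 0.087
tool shift [-0.0019  0.004   0.0598] turn -0.0035 mod -0.0035 world [ 0.0011 -0.0002 -0.06  ]
```

Scaled: 0.008 m is 0.08, 0.006 m is 0.06.

```bash
echo '[{"tx":-0.01, "ty":0.01, "tz":0.08}, {"tx":-0.01, "ty":0.01, "tz":0.08}, {"tz":0.06}, {"tz":0.06}, {"tz":0.06}, {}]' | python3 nudge.py
echo '[{"ty":0.01, "tz":0.06}, {"tz":0.06}, {"ty":0.01, "tz":0.06}, {}]' | python3 nudge.py
python3 go.py .528 -.099 .095 1.34
```

```text
time: 17.88
eef_pos: [0.5292, -0.0991, 0.1226]
eef_rot: [-3.076, -0.011, 2.907]
wrist_force: [-4.1, 0.5, -0.1]
width: 0.0417
finger_force: 53.5
time: 18.22
eef_pos: [0.5294, -0.0987, 0.1047]
eef_rot: [-3.075, -0.01, 2.906]
wrist_force: [-5.1, -2.0, -0.3]
width: 0.0414
finger_force: 57.5
t 18.2167 pos [ 0.5294 -0.0987  0.1047] ytool yaw 1.3363 j6 0.088
tool shift [0.0012 0.     0.0097] turn -0.0037 mod -0.0037 world [-0.0014 -0.0003 -0.0097]
```

Scaled: 0.004 m is 0.04.

```bash
echo '[{"tz":0.04}, {"tz":0.04}, {}]' | python3 nudge.py
echo '[{"tz":0.02}, {}, {}]' | python3 nudge.py
echo '[{"tz":0.02}, {}, {}]' | python3 nudge.py
```

```text
time: 18.47
eef_pos: [0.5302, -0.0992, 0.0974]
eef_rot: [-3.076, -0.008, 2.907]
wrist_force: [-3.7, -1.6, 1.1]
width: 0.0414
finger_force: 59.4
time: 18.72
eef_pos: [0.5304, -0.0992, 0.0967]
eef_rot: [-3.076, -0.007, 2.907]
wrist_force: [-6.9, -0.6, 6.7]
width: 0.0416
finger_force: 60.1
time: 18.97
eef_pos: [0.5304, -0.0992, 0.0965]
eef_rot: [-3.076, -0.006, 2.907]
wrist_force: [-10.9, -0.1, 17.4]
width: 0.0413
finger_force: 61.3
```

Seated, with the same force signature. I'll release and back off.

Scaled: -0.003 m is -0.03.

```bash
echo '[{"tz":-0.03}, {}]' | python3 nudge.py
echo '[{}, {}, {}, {}, {}]' | python3 nudge.py .085
echo '[{"tz":-0.1}, {"tz":-0.2}, {"tz":-0.35}, {"tz":-0.35}, {"tz":-0.35}, {"tz":-0.3}, {}]' | python3 nudge.py
echo '[{"tx":0.3}, {"tx":0.4}, {"tx":0.4}, {"tx":0.3}, {}, {}, {}, {}]' | python3 nudge.py
python3 -c "
from h import *
import cv2
a=ctrl.capture('scene')[170:350,180:420];b=ctrl.capture('side')[170:350,220:460]
cv2.imwrite('pics/f.png',np.hstack([cv2.resize(a,(400,300),interpolation=2),cv2.resize(b,(400,300),interpolation=2)]))"
```

```text
time: 19.13
eef_pos: [0.5313, -0.0987, 0.0973]
eef_rot: [-3.077, -0.006, 2.907]
wrist_force: [-3.8, -0.1, 6.3]
width: 0.041
finger_force: 60.0
time: 19.55
eef_pos: [0.5306, -0.0987, 0.0959]
eef_rot: [-3.077, -0.008, 2.907]
wrist_force: [0.1, -0.5, -0.1]
width: 0.0848
finger_force: 0.0
time: 20.13
eef_pos: [0.5376, -0.0888, 0.269]
eef_rot: [-3.078, 0.005, 2.908]
wrist_force: [1.3, -1.2, 1.4]
width: 0.0851
finger_force: 0.0
time: 20.8
eef_pos: [0.3994, -0.0563, 0.2622]
eef_rot: [-3.077, -0.007, 2.907]
wrist_force: [-0.1, -0.4, 0.5]
width: 0.085
finger_force: 0.0
```

View pics/f.png

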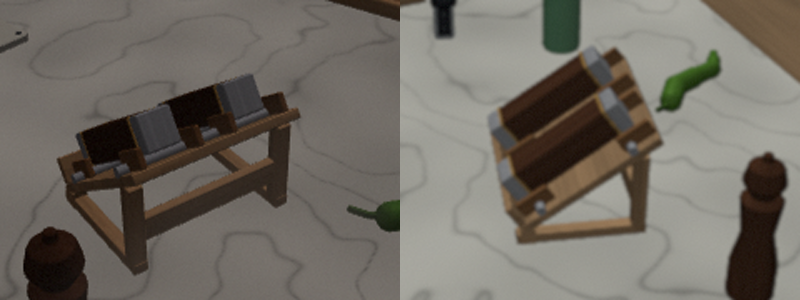

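Both mills lie flat between the fences, one in each lane, reaching down to the stop. The bystanders are still standing.

```bash
python3 -c "
from station import ctrl
print(ctrl.sign_off())"
```

```text
the job is handed in; nothing more can be done
None
```

Both pepper mills lie in the rest, one per lane, with the heavy end (judged from wrist torque) at the stop; the round mill and bottle were not touched, and the job was handed in at about 21 s.

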